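# Find the lens case with the glass in it and show it to the camera

### The job

One of the two lens cases holds a real glass lens, the other only a light plastic dummy: lift the white-capped case a few centimetres off its coaster, keep it still for a moment to feel its weight and set it gently back upright in the middle of its coaster, then lift the orange-capped case in the same way. Take the heavier of the two to the camera and finish while still holding it there, upright and still, its underside about 10 cm above the white ring on the black board, with the lighter one standing upright in the middle of its own coaster. Do not drop or tip either case, do not touch the camera, and leave everything else on the desk as it is.

Things in the scene. Friction and masses are not known exactly. Their poses are not given: they have to be found in the camera images.
- case_white_mid (a point): centre (half-way up) of the closed, rigid lens case with the white cap: black upright cylinder, 54 mm across, 58 mm high; the top 10 mm is the white cap, a thin white stripe is near the foot; z axis up. Gripped anywhere across its side. It starts on the coaster of its own name, up to 8 mm off the middle, this point 37 mm above the desk.
- case_white: the same case with the white cap; origin at the centre of its underside, z up. The cases are alike outside and never open; a glass lens is in one, a light plastic dummy in the other (both loose by a few mm), which is in which varies. With contents a case weighs 0.15 to 0.5 kg, the one with the glass at least 0.12 kg more than the other.
- coaster_white: fixed round cork coaster under the white-capped case, 96 mm across, 8 mm thick; origin at the centre of its underside, on the desk
- case_orange_mid (a point): centre (half-way up) of the closed, rigid lens case with the orange cap: black upright cylinder, 54 mm across, 58 mm high; the top 10 mm is the orange cap, a thin orange stripe is near the foot; z axis up. Gripped anywhere across its side. It starts on the coaster of its own name, up to 8 mm off the middle, this point 37 mm above the desk.
- case_orange: the same case with the orange cap; origin at the centre of its underside, z up. The cases are alike outside and never open; a glass lens is in one, a light plastic dummy in the other (both loose by a few mm), which is in which varies. With contents a case weighs 0.15 to 0.5 kg, the one with the glass at least 0.12 kg more than the other.
- coaster_orange: fixed round cork coaster under the orange-capped case, 96 mm across, 8 mm thick; origin at the centre of its underside, on the desk
- ring (a point): centre of the white ring (72 mm across, printed flat) in the middle of the fixed black glass board (240 mm along its x, 220 mm along its y, 6 mm thick); the point is on the board's upper face, 6 mm above the desk
- camera: black camera on a dark wooden riser, fixed, about 125 mm wide, 127 mm high overall, its lens looking at the ring from about 15 cm beyond it (farther from the robot); origin under its middle, on the desk; its own -x is the way it looks
- pencil_pot: bystander: ribbed white pencil pot, 72 mm across, 95 high, pencils to about 170 mm; origin at the centre of its underside
- air_plant: bystander: air plant in a grey concrete pot, 72 mm across, about 105 mm high overall; origin at the centre of its underside
- wood_box: bystander: dark wooden cube-like box, 60 x 60 x 50 mm high; origin at the centre of its underside
- notebook: bystander: black notebook, 153 x 213 x 15 mm, lying flat; origin at the centre of its underside
- lens_cap: bystander: black lens cap, 60 mm across, 8 mm thick, lying flat; origin at the centre of its underside
- pencil: bystander: wooden pencil, 8 mm thick, 170 mm long along its own y, lying flat; origin at the centre of its underside
There are look-alikes about, which are no part of the job. Leave any pink or red look-alike of the case_orange alone. Leave any red look-alike of the case_white alone.

How it is judged:
By the outcome, as a careful person would: the job done as asked, in the order asked, and still so for the second after the job is handed in, while the arm keeps its last pose, push and grip.
It also fails if it takes over 72 s, if anything falls off the work surface, if the arm or the gripper's body presses on something with over 40 N, if the wrist force passes 120 N, or if a joint passes its speed limit or range.

### The arm

A 7-joint arm with a two-finger parallel gripper is mounted at the origin on the work surface. World frame = base frame: x ahead of the robot, y to its left, z up, the work surface at z = 0. Lengths are in m, angles in rad, forces in N, time in s.
With the tool pointing down it reaches from about 0.425 to 0.875 m from the base axis. Payload 4.7 kg.
Tool frame: the origin (TCP) lies at the very end of the fingers, on their centre line; the grasp point (between the pads) lies 19 mm behind it; z points along the fingers, y is the line along which they close (so a half turn about z gives the same grasp; the last joint's range is limited). The gripper opens to 87 mm and grips with 3 to 60 N. Pads are 19 mm wide; open, the fingers measure 117 mm over their backs; the gripper's body (75 mm by 190 mm) begins 51 mm behind the grasp point.
Start: joints at [-1.091, 0.321, -0.07, 1.45, 0.023, 1.371, -0.057], TCP at [0.292, 0.581, 0.223] pointing down, gripper open.
Joint ranges: [-2.86, 2.86], [-0.3, 2.09], [-1.38, 1.24], [0.06, 2.45], [-1.56, 4.7], [0.09, 2.05], [-2.69, 2.69]. Speed limits (rad/s): [2.57, 2.57, 3.14, 3.14, 3.14, 3.14, 3.14].

### API

Orientations are given as a rotation vector (axis times angle).
In Python, from bench import ctrl, imaging, ticket gives the robot as it stands.
- The arm moves only by the tool jog_arm, never from a script. Its argument "rows" is text: rows parted by semicolons, each of 7 numbers parted by spaces: the shift along the tool's x, y, z in cm, then the turn, a rotation vector about the tool's x, y, z in rad, then the closure, from -1 (fully open) to 1 (shut), so that 0 is half open. A call has 1 to 5 rows; each row shifts and turns the commanded pose from where the row before left it, along the tool's axes as they then stand; what a row does not reach is not made up. A row lasts 1/8 s, in which the tool goes at most 62.5 mm and 10.7 degrees, less where a joint would pass 70% of its speed; a pose out of reach is approached as far as the arm can. A call with a gripper value outside its range is refused whole. The fingers move at their own pace and stop on an object; "force" is the grip in N (left out, the last holds). Time passes only in rows, so rows that do not move let the fingers close. It gives the time, the measured TCP pose, the force, the opening and the grip force at its end, in the units of the state.
- ctrl.get_state(): the state, without advancing time (a new reading comes with each control period).
- imaging.get_image(name): name is "scene" or "top"; returns a dict with "img" (420x560x3 uint8, blue, green, red), "vertical_fov" (degrees; the focal length in pixels is half the picture's height over the tangent of half this angle, whatever the lens; pixels are square), "cx", "cy" (the principal point, pixels), "origin" and "orientation" of the camera in the world. Camera axes: x right, y down, z forward; pixel columns grow to the right and rows downward; lengths in m; the calibration is good to about 2 mm. A picture is of the moment at which its call begins. There is no depth.
- ticket.close_job(): hands the job in; it is judged then, once.
The state is a dict: "time": time; "joint_positions": joint angles; "qd": joint speeds; "joint_torque": joint torques, N m; "position": TCP position; "tool_rot": TCP orientation; "ft_force": force on the tool from outside, world axes, zero at the start; "torque": the same for the moment, N m; "grip_width": opening from 0.0 (shut) to 1.0 (fully open); "grip_force": force on a finger pad.
Only numpy, scipy, OpenCV 4.12 (cv2) and the standard library are available. Lean on these libraries where they do the work, as an engineer would, in place of code of your own. Each camera call takes 0.05 s, during which the arm holds its last target. There are 200 camera calls.

## Working session

There is one attempt and no reset: what is moved stays moved. The work goes in short steps, Python scripts to look and compute and a tool call to move; the robot and the scene stay as the last step left them, time stands still between calls to the robot, and variables do not carry over. Pictures are saved under pics/ and viewed, at most 10 in all, crops included, and the job is handed in when it is done.

Besides the shell and the picture viewer there is one more tool, called after "Request:" as a command line: name --argument value ..., lists and objects as JSON in quotes. jog_arm: Moves the arm, as the interface text tells. Its arguments: {"type":"object","properties":{"rows":{"type":"string"},"force":{"type":"number"}},"required":["rows"]}

```bash
mkdir -p pics; ls; python3 - <<'E'
from bench import ctrl, imaging
import cv2
print(ctrl.get_state())
for n in ("scene","top"):
    d=imaging.get_image(n); cv2.imwrite(f"pics/{n}0.png",d["img"]); print(n,{k:v for k,v in d.items() if k!="img"})
E
```

```text
pics
{'time': 0.0, 'joint_positions': array([-1.09089946,  0.32184424, -0.07007453,  1.45167685,  0.02260179,
        1.37079851, -0.05690522]), 'qd': array([-0.00124325,  0.00036052, -0.00029333, -0.00212522, -0.00141602,
        0.00042319,  0.00214068]), 'joint_torque': array([ 2.69673028e-04, -4.91286170e+01, -4.03829422e-01, -3.12530816e+01,
       -6.39324356e-02,  4.36741544e-02,  1.95212983e-04]), 'position': array([0.29173879, 0.58022848, 0.22144671]), 'tool_rot': array([-7.24970540e-01, -3.05644170e+00,  2.99816619e-03]), 'ft_force': array([0.59949497, 0.33928933, 1.34403181]), 'torque': array([ 0.02114612, -0.05790964,  0.01437004]), 'grip_force': 0.0, 'grip_width': 1.0005969923124642}
scene {'vertical_fov': 52.747652281303516, 'cx': 279.96418643019194, 'cy': 208.38785284538855, 'origin': array([1.31036209, 0.04918056, 0.77210789]), 'orientation': array([-1.76574655, -1.6660763 ,  0.76475016])}
top {'vertical_fov': 50.70337353601633, 'cx': 277.8415407753262, 'cy': 209.41042822389284, 'origin': array([0.39224073, 0.09165641, 1.12312258]), 'orientation': array([-2.17859758,  2.12422092, -0.14378439])}
```

View pics/scene0.png

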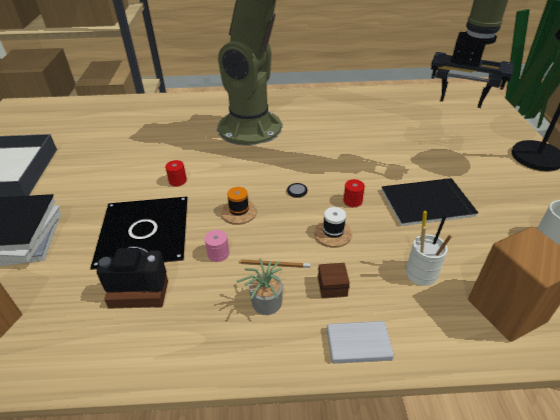

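View pics/top0.png

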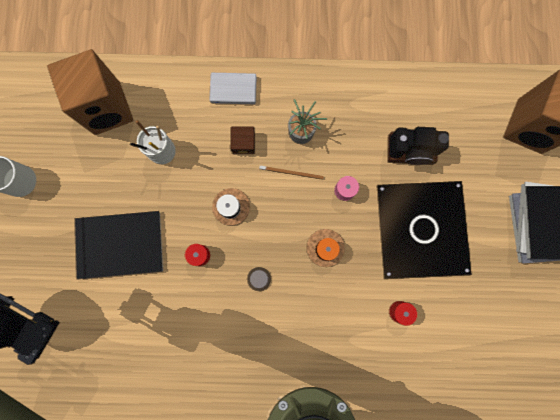

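The top view shows the white cap at (228,206) and the orange cap at (328,249), both on cork. In the scene view they are at (335,215) and (238,195). The ring is at top (424,229) and scene (143,230).
Look-alikes: reds at top (197,255) and (404,313), scene (354,193) and (176,173); pink at top (348,187), scene (217,246). None of these stands on cork. I choose the two on coasters.

```bash
cat > h.py <<'E'
import numpy as np, cv2
from scipy.spatial.transform import Rotation as R
def ray(d,uv):
    f=d["img"].shape[0]/2/np.tan(np.radians(d["vertical_fov"])/2)
    v=np.array([(uv[0]-d["cx"])/f,(uv[1]-d["cy"])/f,1.])
    return np.array(d["origin"]),R.from_rotvec(d["orientation"]).apply(v/np.linalg.norm(v))
def onz(d,uv,z):
    o,v=ray(d,uv); return o+v*(z-o[2])/v[2]
def tri(d1,u1,d2,u2):
    a,v=ray(d1,u1); b,w=ray(d2,u2)
    s=np.linalg.lstsq(np.c_[v,-w],b-a,rcond=None)[0]
    p,q=a+v*s[0],b+w*s[1]; return (p+q)/2,np.linalg.norm(p-q)
def project(d,p):
    f=d["img"].shape[0]/2/np.tan(np.radians(d["vertical_fov"])/2)
    c=R.from_rotvec(d["orientation"]).inv().apply(np.array(p)-d["origin"])
    return np.array([d["cx"]+f*c[0]/c[2],d["cy"]+f*c[1]/c[2]])
E
python3 - <<'E'
from bench import imaging
from h import *
D={n:imaging.get_image(n) for n in("scene","top")}
crops=[]
for n,c in (("top",(228,206)),("top",(325,248)),("scene",(334,225)),("scene",(239,203))):
    x,y=c; crops.append(cv2.resize(D[n]["img"][y-30:y+30,x-38:x+38],None,fx=5,fy=5,interpolation=cv2.INTER_CUBIC))
cv2.imwrite("pics/crop1.png",np.vstack([np.hstack(crops[:2]),np.hstack(crops[2:])]))
def blobs(n,lo,hi,c,r):
    h=cv2.cvtColor(D[n]["img"],cv2.COLOR_BGR2HSV); m=cv2.inRange(h,lo,hi)
    w=np.zeros_like(m); cv2.circle(w,c,r,255,-1); m&=w
    C=max(cv2.findContours(m,cv2.RETR_EXTERNAL,cv2.CHAIN_APPROX_NONE)[0],key=cv2.contourArea)
    (x,y),rad=cv2.minEnclosingCircle(C); M=cv2.moments(C); e=cv2.fitEllipse(cv2.convexHull(C))
    print(n,c,"cen",(round(M["m10"]/M["m00"],1),round(M["m01"]/M["m00"],1)),"ell",np.round(e[0],1),np.round(e[1],1),"bbox",cv2.boundingRect(C))
    return e[0]
W=((0,0,150),(179,70,255)); O=((5,190,140),(18,255,255))
wt=blobs("top",*W,(228,206),16);ot=blobs("top",*O,(328,249),16)
ws=blobs("scene",*W,(335,218),16);os_=blobs("scene",*O,(238,197),16)
rt=blobs("top",(0,0,150),(179,60,255),(424,229),22);rs=blobs("scene",(0,0,150),(179,60,255),(143,230),20)
for k,a,b in(("w",wt,ws),("o",ot,os_),("ring",rt,rs)): print(k,tri(D["top"],a,D["scene"],b))
print("w@66",onz(D["top"],wt,.066),"o@66",onz(D["top"],ot,.066),"ring",onz(D["top"],rt,.006),onz(D["scene"],rs,.006))
E
```

```text
top (228, 206) cen (227.2, 204.8) ell [227.2 204.9] [21.6 22.7] bbox (216, 194, 23, 22)
top (328, 249) cen (327.6, 248.7) ell [327.6 248.7] [21.7 22.1] bbox (317, 238, 22, 22)
scene (335, 218) cen (335.0, 214.0) ell [335.2 214.1] [15.7 22.8] bbox (324, 207, 23, 16)
scene (238, 197) cen (237.1, 193.2) ell [237.2 193.3] [13.7 19. ] bbox (228, 187, 19, 13)
top (424, 229) cen (423.7, 228.8) ell [423.7 228.9] [27.7 29. ] bbox (410, 215, 29, 28)
scene (143, 230) cen (142.5, 228.9) ell [142.4 228.8] [17.8 29. ] bbox (129, 220, 28, 19)
w (array([0.54282409, 0.21655614, 0.06576101]), np.float64(0.00017322314369279767))
o (array([ 0.44367147, -0.02725106,  0.06469634]), np.float64(0.0013057750245290245))
ring (array([ 0.50272039, -0.27600001,  0.00747151]), np.float64(0.0018939954812016518))
w@66 [0.54279991 0.2166147  0.066     ] o@66 [ 0.443606   -0.02644846  0.066     ] ring [ 0.50276031 -0.27549003  0.006     ] [ 0.50092294 -0.27765091  0.006     ]
```

View pics/crop1.png

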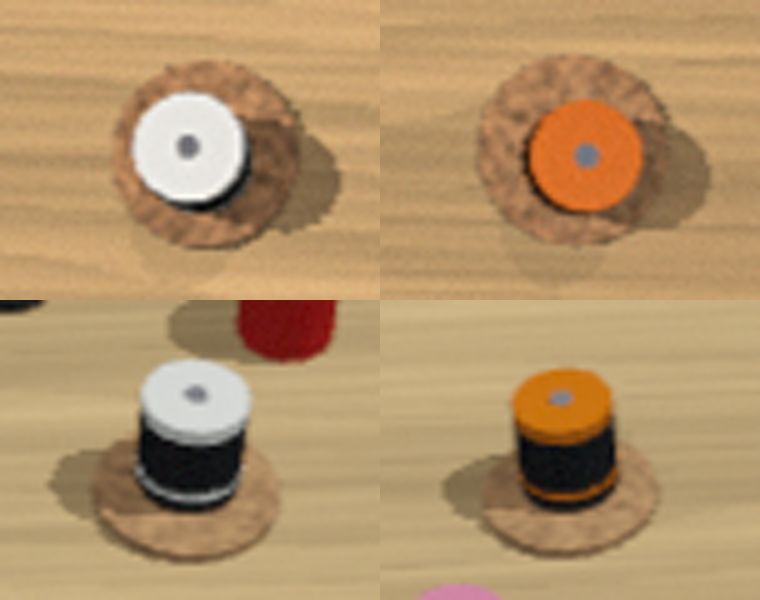

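The crop shows the white-capped and orange-capped cases, each on a cork coaster, so the choice is confirmed. The cap tops triangulate to 66 and 65 mm high. Next I measure the coasters and work out the first move.

```bash
cat >> h.py <<'E'
def coasters(D):
    out={}
    for name,cs in (("w",((231,206),(334,228))),("o",((325,248),(239,210)))):
        for n,c in zip(("top","scene"),cs):
            lab=cv2.cvtColor(cv2.GaussianBlur(D[n]["img"],(3,3),0),cv2.COLOR_BGR2LAB).astype(int)
            x,y=c; w=26
            # cork: redder hue than wood
            hsv=cv2.cvtColor(cv2.GaussianBlur(D[n]["img"],(3,3),0),cv2.COLOR_BGR2HSV)
            m=((hsv[...,0]<15)&(hsv[...,1]>50)).astype(np.uint8)*255
            z=np.zeros_like(m); cv2.circle(z,c,w,255,-1); m=cv2.morphologyEx(m&z,cv2.MORPH_OPEN,np.ones((3,3),np.uint8))
            C=max(cv2.findContours(m,cv2.RETR_EXTERNAL,cv2.CHAIN_APPROX_NONE)[0],key=cv2.contourArea)
            e=cv2.fitEllipse(cv2.convexHull(C)); out[name,n]=e
    return out
E
python3 - <<'E'
from bench import imaging,ctrl
from h import *
D={n:imaging.get_image(n) for n in("scene","top")}
o=coasters(D)
for k,e in o.items(): print(k,np.round(e[0],1),np.round(e[1],1),np.round(onz(D[k[1]],e[0],.008),4))
for k in"wo": print(k,tri(D["top"],o[k,"top"][0],D["scene"],o[k,"scene"][0]))
for k,u in(("w",(231.2-.4,206.6-.4)),("o",(325,247.4))): print("by eye",k,onz(D["top"],u,.008))
s=ctrl.get_state(); r=R.from_rotvec(s["tool_rot"]); print(s["position"],np.round(r.as_matrix(),3))
print("to white above, tool cm",r.inv().apply(np.array([.5425,.2165,.15])-s["position"])*100)
E
```

```text
Traceback (most recent call last):
  File "h.py", line 27, in coasters
    C=max(cv2.findContours(m,cv2.RETR_EXTERNAL,cv2.CHAIN_APPROX_NONE)[0],key=cv2.contourArea)
ValueError: max() iterable argument is empty
```

```bash
python3 - <<'E'
from bench import imaging
from h import *
for n,pts in (("top",[(217,220),(240,192),(322,238),(312,250),(150,300),(270,200)]),("scene",[(345,238),(318,233),(250,212),(226,212),(300,230),(280,250)])):
    h=cv2.cvtColor(cv2.GaussianBlur(imaging.get_image(n)["img"],(3,3),0),cv2.COLOR_BGR2HSV)
    for p in pts: print(n,p,h[p[1],p[0]])
E
```

```text
top (217, 220) [ 16 114 159]
top (240, 192) [ 14 125 165]
top (322, 238) [ 13 138 176]
top (312, 250) [ 14 127 173]
top (150, 300) [ 17 111 136]
top (270, 200) [ 17 110 181]
scene (345, 238) [ 16 112 171]
scene (318, 233) [ 15 121 124]
scene (250, 212) [ 16 111 175]
scene (226, 212) [ 16 119 129]
scene (300, 230) [ 20  93 190]
scene (280, 250) [ 20  92 188]
```

```bash
sed -i 's/hsv\[...,0\]<15)/hsv[...,0]<(16 if n=="top" else 18))/' h.py; python3 - <<'E'
from bench import imaging,ctrl
from h import *
D={n:imaging.get_image(n) for n in("scene","top")}
o=coasters(D)
for k,e in o.items(): print(k,np.round(e[0],1),np.round(e[1],1),np.round(onz(D[k[1]],e[0],.008),4))
for k in"wo": print(k,tri(D["top"],o[k,"top"][0],D["scene"],o[k,"scene"][0]))
for k,u in(("w",(231.2-.4,206.6-.4)),("o",(325,247.4))): print("by eye",k,onz(D["top"],u,.008))
s=ctrl.get_state(); r=R.from_rotvec(s["tool_rot"]); print(s["position"],np.round(r.as_matrix(),3))
print("to white above, tool cm",r.inv().apply(np.array([.5425,.2165,.15])-s["position"])*100)
E
```

```text
('w', 'top') [230.8 206.5] [37.1 37.7] [0.5472 0.2142 0.008 ]
('w', 'scene') [332.5 233.3] [26.9 37.9] [0.5517 0.2127 0.008 ]
('o', 'top') [325.2 247.5] [37.7 38.3] [ 0.4493 -0.0269  0.008 ]
('o', 'scene') [238.4 211.7] [24.6 35.6] [ 0.4528 -0.029   0.008 ]
w (array([0.54766858, 0.21409545, 0.00391251]), np.float64(0.0010461031873644825))
o (array([ 0.44945018, -0.02825017,  0.00493393]), np.float64(0.00207806984145679))
by eye w [0.54798638 0.21411081 0.008     ]
by eye o [ 0.44959671 -0.0263451   0.008     ]
[0.29197366 0.58075731 0.22256299] [[-0.893  0.449  0.   ]
 [ 0.449  0.893  0.   ]
 [-0.     0.    -1.   ]]
to white above, tool cm [-38.74339394 -21.29360134   7.25631838]
```

Request:
jog_arm --rows "-3.9 -2.1 0.6 0 0 0 -1; -3.9 -2.1 0.6 0 0 0 -1; -3.9 -2.1 0.6 0 0 0 -1; -3.9 -2.1 0.6 0 0 0 -1; -3.9 -2.1 0.6 0 0 0 -1" --force 30

```text
time: 1.12
position: [0.4198, 0.3982, 0.1926]
tool_rot: [0.725, 3.056, 0.001]
ft_force: [-0.1, 0.3, -0.1]
grip_width: 1.001
grip_force: 0.0
```

Request:
jog_arm --rows "-3.9 -2.1 0.6 0 0 0 -1; -3.9 -2.1 0.6 0 0 0 -1; -3.9 -2.1 0.6 0 0 0 -1; -3.9 -2.1 0.6 0 0 0 -1; -3.6 -2.1 0.6 0 0 0 -1"

```text
time: 1.75
position: [0.5443, 0.218, 0.1627]
tool_rot: [0.725, 3.056, 0.001]
ft_force: [-0.3, 0.7, 0.3]
grip_width: 1.004
grip_force: 0.0
```

Request:
jog_arm --rows "0 0 0 0 0 -0.155 -1; 0 0 0 0 0 -0.155 -1; 0 0 0 0 0 -0.155 -1; 0 0 0 0 0 0 -1; 0 0 0 0 0 0 -1"

```text
time: 2.38
position: [0.5435, 0.2193, 0.1626]
tool_rot: [0.005, 3.141, 0.0]
ft_force: [0.5, -0.3, 0.0]
grip_width: 0.998
grip_force: 0.0
```

```bash
cat >> h.py <<'E'
def to(p):
    from bench import ctrl
    s=ctrl.get_state(); r=R.from_rotvec(s["tool_rot"])
    print(round(s["time"],2),"pos",np.round(s["position"],4),"shift cm",np.round(r.inv().apply(np.array(p)-s["position"])*100,2))
    t=R.from_matrix(np.array([[-1,0,0],[0,1,0],[0,0,-1.]]))
    print("turn",np.round((r.inv()*t).as_rotvec(),4),"F",np.round(s["ft_force"],2),"M",np.round(s["torque"],3),"grip",np.round([s["grip_width"],s["grip_force"]],3),"q",np.round(s["joint_positions"],2))
E
python3 -c "
from h import *
to([.5428,.2166,.03])"
```

```text
2.38 pos [0.5435 0.2193 0.1626] shift cm [ 0.07 -0.28 13.26]
turn [ 0.0001  0.0002 -0.0034] F [ 0.45 -0.3   0.01] M [ 0.071 -0.029 -0.   ] grip [0.998 0.   ] q [-0.55  0.22  0.14  1.7  -0.03  1.22  1.17]
```

Request:
jog_arm --rows "0 -0.2 4 0 0 0 -1; 0 0 3 0 0 0 -1; 0 0 2 0 0 0 -1; 0 0 1 0 0 0 -1; 0 0 0 0 0 0 -1"

```text
time: 3.0
position: [0.5432, 0.2173, 0.0622]
tool_rot: [-0.002, -3.141, 0.001]
ft_force: [-0.2, 0.7, 0.4]
grip_width: 0.997
grip_force: 0.0
```

```bash
python3 - <<'E'
from bench import imaging
from h import *
to([.5428,.2166,.028])
D={n:imaging.get_image(n) for n in("scene","top")}
a=D["scene"]["img"][130:290,234:434];b=D["top"]["img"][126:286,128:328]
cv2.imwrite("pics/a1.png",cv2.resize(np.hstack([a,b]),None,fx=2,fy=2,interpolation=cv2.INTER_CUBIC))
E
```

```text
3.0 pos [0.5432 0.2173 0.0622] shift cm [ 0.04 -0.07  3.42]
turn [-0.0004 -0.0007 -0.0014] F [-0.21  0.66  0.42] M [-0.009 -0.001 -0.019] grip [0.997 0.   ] q [-0.54  0.31  0.14  1.8  -0.05  1.03  1.18]
```

View pics/a1.png

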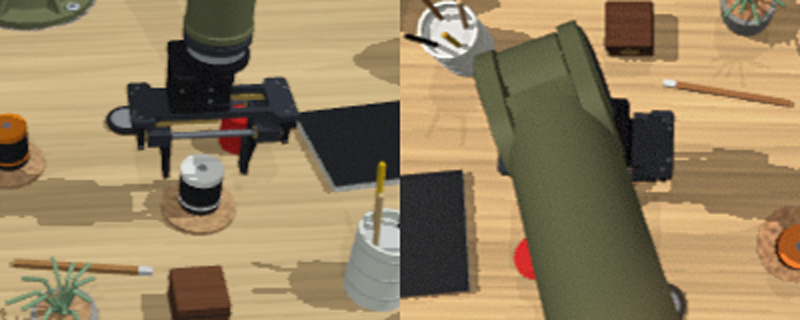

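The fingers straddle the white case in the scene crop: tips at about x=166 and 246, case at 201. I check the centring by projection.

```bash
python3 - <<'E'
from bench import imaging
from h import *
d=imaging.get_image("scene")
f=lambda p:(project(d,p)-[234,130])*2
for y in(.217-.0585,.217-.0435,.217,.217+.0435,.217+.0585): print(y,np.round(f([.543,y,.0622]),1))
print("cap",f([.5428,.2166,.066]))
E
```

```text
0.1585 [155.5 172.6]
0.1735 [167.6 172. ]
0.217 [202.5 170.5]
0.2605 [237.4 168.9]
0.2755 [249.4 168.3]
cap [202.42342358 168.0966006 ]
```

Request:
jog_arm --rows "0 0 1.5 0 0 0 -1; 0 0 1.2 0 0 0 -1; 0 0 0.7 0 0 0 -1; 0 0 0 0 0 0 -1; 0 0 0 0 0 0 -0.2"

```text
time: 3.78
position: [0.5437, 0.2174, 0.0287]
tool_rot: [0.001, 3.141, 0.0]
ft_force: [-0.8, 0.5, 0.0]
grip_width: 0.953
grip_force: 0.0
```

```bash
python3 -c "
from h import *
to([.5428,.2166,.028])"
```

```text
3.77 pos [0.5437 0.2174 0.0287] shift cm [ 0.09 -0.08  0.07]
turn [ 0.0002  0.0004 -0.0008] F [-0.8   0.47  0.04] M [ 0.035 -0.064 -0.017] grip [0.953 0.   ] q [-0.54  0.35  0.14  1.82 -0.06  0.97  1.19]
```

Request:
jog_arm --rows "0.1 -0.1 0 0 0 0 -0.2; 0 0 0 0 0 0 0; 0 0 0 0 0 0 0.3; 0 0 0 0 0 0 0.6; 0 0 0 0 0 0 1" --force 12

```text
time: 4.4
position: [0.5426, 0.2161, 0.0288]
tool_rot: [0.002, 3.141, -0.0]
ft_force: [0.3, -1.1, 1.4]
grip_width: 0.623
grip_force: 12.0
```

Request:
jog_arm --rows "0 0 0 0 0 0 1; 0 0 0 0 0 0 1; 0 0 0 0 0 0 1; 0 0 0 0 0 0 1; 0 0 0 0 0 0 1" --force 30

```text
time: 5.03
position: [0.5426, 0.2161, 0.0288]
tool_rot: [0.001, 3.141, -0.0]
ft_force: [-0.3, -2.5, 4.5]
grip_width: 0.615
grip_force: 30.0
```

```bash
python3 -c "
from h import *
to([.5428,.2166,.028])"
```

```text
5.03 pos [0.5426 0.2161 0.0288] shift cm [-0.02  0.05  0.08]
turn [-0.0001  0.0002 -0.0009] F [-0.33 -2.53  4.46] M [-0.525  0.219 -0.059] grip [ 0.615 30.   ] q [-0.54  0.35  0.14  1.83 -0.06  0.97  1.19]
```

Request:
jog_arm --rows "0 0 -0.5 0 0 0 1; 0 0 -1 0 0 0 1; 0 0 -1 0 0 0 1; 0 0 -1 0 0 0 1; 0 0 -0.5 0 0 0 1"

```text
time: 5.65
position: [0.5429, 0.2166, 0.0697]
tool_rot: [0.001, 3.14, 0.001]
ft_force: [-0.3, 0.4, -4.5]
grip_width: 0.618
grip_force: 30.0
```

Request:
jog_arm --rows "0 0 0 0 0 0 1; 0 0 0 0 0 0 1; 0 0 0 0 0 0 1; 0 0 0 0 0 0 1; 0 0 0 0 0 0 1"

```text
time: 6.28
position: [0.5424, 0.2163, 0.0684]
tool_rot: [-0.001, -3.141, 0.0]
ft_force: [0.5, -0.1, -3.6]
grip_width: 0.623
grip_force: 30.0
```

Request:
jog_arm --rows "0 0 0 0 0 0 1; 0 0 0 0 0 0 1; 0 0 0 0 0 0 1; 0 0 0 0 0 0 1"

```text
time: 6.78
position: [0.5424, 0.2164, 0.0686]
tool_rot: [0.001, 3.142, 0.0]
ft_force: [0.0, -0.4, -3.2]
grip_width: 0.622
grip_force: 30.0
```

Request:
jog_arm --rows "0 0 0 0 0 0 1; 0 0 0 0 0 0 1; 0 0 0 0 0 0 1"

```text
time: 7.15
position: [0.5424, 0.2163, 0.0686]
tool_rot: [0.001, 3.142, 0.0]
ft_force: [0.1, 0.3, -3.1]
grip_width: 0.621
grip_force: 30.0
```

```bash
cat >> h.py <<'E'
def caps(D):
    for k,lo,hi,z in (("w",(0,0,150),(179,70,255),.066),("o",(5,190,140),(18,255,255),.066)):
        pass
E
python3 - <<'E'
from bench import imaging
from h import *
to([.5475,.2142,.028])
d=imaging.get_image("scene")
cv2.imwrite("pics/lift1.png",cv2.resize(d["img"][110:290,214:454],None,fx=3,fy=3,interpolation=cv2.INTER_CUBIC))
to([.5475,.2142,.028])
E
```

```text
7.15 pos [0.5424 0.2163 0.0686] shift cm [-0.51 -0.21  4.06]
turn [ 0.      0.0001 -0.0008] F [ 0.05  0.29 -3.1 ] M [ 0.017 -0.002  0.006] grip [ 0.621 30.   ] q [-0.54  0.3   0.14  1.8  -0.05  1.04  1.18]
7.2 pos [0.5424 0.2163 0.0686] shift cm [-0.51 -0.21  4.06]
turn [ 0.0001  0.0001 -0.0008] F [ 0.31 -0.19 -3.14] M [0.025 0.023 0.007] grip [ 0.615 30.   ] q [-0.54  0.3   0.14  1.8  -0.05  1.04  1.18]
```

View pics/lift1.png

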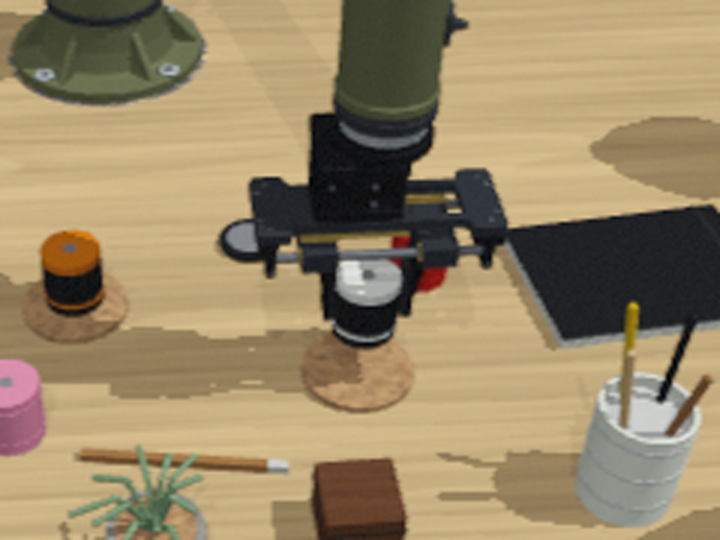

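The white case is lifted, upright, cap at (370,280), with its coaster clear at (358,370). It weighs about 3.1 N. I re-measure the coaster now that it's clear.

```bash
python3 - <<'E'
from bench import imaging
from h import *
d=imaging.get_image("scene")
h=cv2.cvtColor(cv2.GaussianBlur(d["img"],(3,3),0),cv2.COLOR_BGR2HSV)
m=((h[...,0]<18)&(h[...,1]>50)).astype(np.uint8)*255
z=np.zeros_like(m); cv2.circle(z,(333,232),26,255,-1); m=cv2.morphologyEx(m&z,cv2.MORPH_OPEN,np.ones((3,3),np.uint8))
C=max(cv2.findContours(m,cv2.RETR_EXTERNAL,cv2.CHAIN_APPROX_NONE)[0],key=cv2.contourArea)
x,y,w,hh=cv2.boundingRect(C); e=cv2.fitEllipse(cv2.convexHull(C)); print((x,y,w,hh),e)
print("bbox-mid",onz(d,(x+(w-1)/2,y+hh-1-12.8),.008),"ell",onz(d,e[0],.008))
for p in([.5475,.2142,.008],[.5475+.048,.2142,.008],[.5475,.2142-.048,.008],[.5475,.2142+.048,.008],[.5475-.048,.2142,.008]): print(project(d,p))
print("cap now expected",project(d,[.5428,.2166,.106]))
E
```

```text
(314, 221, 38, 26) ((332.46759033203125, 233.19961547851562), (27.362932205200195, 37.93803405761719), 96.1972427368164)
bbox-mid [0.55129208 0.21263773 0.008     ] ell [0.55128531 0.2125557  0.008     ]
[332.8932141  232.12553828]
[335.72213668 245.78630712]
[314.18036179 232.99324647]
[351.5560182  231.26015081]
[330.24609597 219.34269678]
cap now expected [336.4250277  201.76552138]
```

Request:
jog_arm --rows "-0.25 -0.1 0.5 0 0 0 1; -0.2 -0.1 1 0 0 0 1; 0 0 1 0 0 0 1; 0 0 0.7 0 0 0 1; 0 0 0.4 0 0 0 1"

```text
time: 7.88
position: [0.5465, 0.2142, 0.0317]
tool_rot: [-0.001, -3.141, 0.001]
ft_force: [-0.0, -0.1, -3.5]
grip_width: 0.621
grip_force: 30.0
```

Request:
jog_arm --rows "0 0 0.1 0 0 0 1; 0 0 0.1 0 0 0 1; 0 0 0 0 0 0 1; 0 0 0 0 0 0 1"

```text
time: 8.38
position: [0.5471, 0.2144, 0.0309]
tool_rot: [0.001, 3.141, 0.0]
ft_force: [0.1, 0.1, -3.7]
grip_width: 0.624
grip_force: 30.0
```

```bash
python3 -c "
from h import *
to([.5475,.2142,.028])"
```

```text
8.38 pos [0.5471 0.2144 0.0309] shift cm [-0.04 -0.02  0.29]
turn [ 0.0003  0.0005 -0.0008] F [ 0.13  0.05 -3.66] M [0.031 0.037 0.024] grip [ 0.624 30.   ] q [-0.54  0.36  0.14  1.82 -0.06  0.97  1.2 ]
```

Request:
jog_arm --rows "0 0 0.1 0 0 0 1; 0 0 0.1 0 0 0 1; 0 0 0 0 0 0 1; 0 0 0 0 0 0 1"

```text
time: 8.88
position: [0.547, 0.2144, 0.0288]
tool_rot: [0.001, 3.141, 0.0]
ft_force: [-0.6, -1.0, -1.4]
grip_width: 0.621
grip_force: 30.0
```

```bash
python3 -c "
from h import *
to([.5475,.2142,.028])"
```

```text
8.88 pos [0.547  0.2144 0.0288] shift cm [-0.05 -0.02  0.08]
turn [ 0.0002  0.0002 -0.0008] F [-0.59 -0.98 -1.39] M [-0.071  0.203 -0.028] grip [ 0.621 30.   ] q [-0.54  0.36  0.14  1.82 -0.06  0.97  1.2 ]
```

Request:
jog_arm --rows "0 0 0.05 0 0 0 1; 0 0 0 0 0 0 1; 0 0 0 0 0 0 1" --force 6

```text
time: 9.25
position: [0.547, 0.2144, 0.0287]
tool_rot: [0.001, 3.141, 0.0]
ft_force: [-4.1, -1.1, 5.1]
grip_width: 0.628
grip_force: 6.0
```

Request:
jog_arm --rows "0 0 0 0 0 0 -0.3; 0 0 0 0 0 0 -0.4; 0 0 0 0 0 0 -0.6; 0 0 0 0 0 0 -0.8; 0 0 0 0 0 0 -1"

```text
time: 9.88
position: [0.5469, 0.2144, 0.028]
tool_rot: [0.001, 3.142, 0.0]
ft_force: [0.6, 0.2, 0.9]
grip_width: 0.927
grip_force: 0.0
```

Request:
jog_arm --rows "0 0 0 0 0 0 -1; 0 0 -0.5 0 0 0 -1; 0 0 -1.5 0 0 0 -1; 0 0 -3 0 0 0 -1; 0 0 -5 0 0 0 -1" --force 30

```text
time: 10.5
position: [0.5459, 0.2139, 0.1286]
tool_rot: [-0.001, -3.139, 0.002]
ft_force: [0.7, 0.2, -0.2]
grip_width: 1.002
grip_force: 0.0
```

```bash
python3 - <<'E'
from bench import imaging
from h import *
to([.4436,-.0266,.13])
d=imaging.get_image("scene")
h=cv2.cvtColor(d["img"],cv2.COLOR_BGR2HSV); m=cv2.inRange(h,(0,0,150),(179,70,255))
z=np.zeros_like(m); cv2.circle(z,(334,216),16,255,-1); m&=z
C=max(cv2.findContours(m,cv2.RETR_EXTERNAL,cv2.CHAIN_APPROX_NONE)[0],key=cv2.contourArea)
e=cv2.fitEllipse(cv2.convexHull(C)); print(e,onz(d,e[0],.066))
E
```

```text
10.5 pos [0.5459 0.2139 0.1286] shift cm [ 10.21 -24.05  -0.09]
turn [-0.0012 -0.0023 -0.0008] F [ 0.66  0.23 -0.23] M [ 0.026 -0.04   0.013] grip [1.002 0.   ] q [-0.55  0.25  0.15  1.74 -0.04  1.16  1.18]
((335.0805969238281, 215.46580505371094), (16.321977615356445, 22.77341651916504), 102.17662811279297) [0.54793067 0.21550307 0.066     ]
```

Request:
jog_arm --rows "1.7 -4 -1 0 0 0 -1; 1.7 -4 -1 0 0 0 -1; 1.7 -4 0 0 0 0 -1; 1.7 -4 0 0 0 0 -1; 1.7 -4 0 0 0 0 -1"

```text
time: 11.18
position: [0.4617, 0.0131, 0.1493]
tool_rot: [0.001, 3.139, 0.001]
ft_force: [0.6, 1.0, 0.2]
grip_width: 1.0
grip_force: 0.0
```

Request:
jog_arm --rows "1.7 -4 0 0 0 0 -1; 0 0 1 0 0 0 -1; 0 0 1 0 0 0 -1; 0 0 0 0 0 0 -1; 0 0 0 0 0 0 -1"

```text
time: 11.8
position: [0.4451, -0.0247, 0.1281]
tool_rot: [0.002, -3.142, 0.0]
ft_force: [0.1, -0.2, -0.0]
grip_width: 1.002
grip_force: 0.0
```

```bash
python3 - <<'E'
from bench import imaging
from h import *
to([.4436,-.0266,.029])
D={n:imaging.get_image(n) for n in("scene","top")}
a=D["scene"]["img"][110:270,139:339];b=D["top"]["img"][126:286,178:378]
cv2.imwrite("pics/a2.png",cv2.resize(np.hstack([a,b]),None,fx=2,fy=2,interpolation=cv2.INTER_CUBIC))
E
```

```text
11.8 pos [ 0.4451 -0.0247  0.1281] shift cm [ 0.15 -0.19  9.91]
turn [-0.0002 -0.0001  0.001 ] F [ 0.07 -0.24 -0.05] M [ 0.063  0.079 -0.007] grip [1.002 0.   ] q [-0.33 -0.05  0.32  2.06  0.02  1.13  1.55]
```

View pics/a2.png

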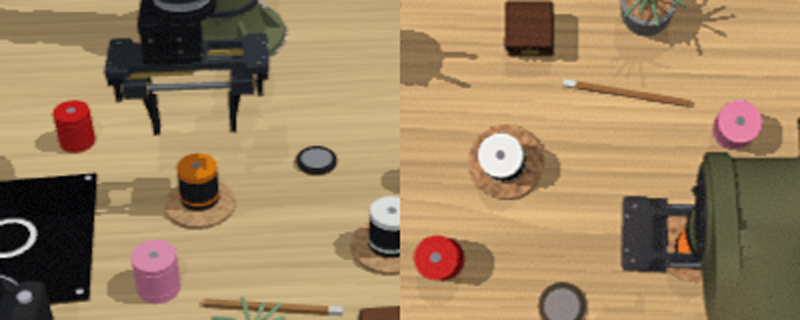

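White stands upright on its coaster, cap at top crop (501,156). The gripper is above the orange case at scene crop (198,170). I descend and check white's offset numerically.

Request:
jog_arm --rows "0.15 -0.2 2 0 0 0 -1; 0 0 2 0 0 0 -1; 0 0 1.3 0 0 0 -1; 0 0 1 0 0 0 -1; 0 0 0 0 0 0 -1"

```text
time: 12.52
position: [0.4429, -0.0276, 0.0646]
tool_rot: [-0.001, -3.14, 0.0]
ft_force: [0.9, 0.8, 0.0]
grip_width: 0.996
grip_force: 0.0
```

```bash
python3 - <<'E'
from bench import imaging
from h import *
to([.4436,-.0266,.029])
d=imaging.get_image("top")
h=cv2.cvtColor(d["img"],cv2.COLOR_BGR2HSV); m=cv2.inRange(h,(0,0,150),(179,70,255))
z=np.zeros_like(m); cv2.circle(z,(229,205),17,255,-1); m&=z
C=max(cv2.findContours(m,cv2.RETR_EXTERNAL,cv2.CHAIN_APPROX_NONE)[0],key=cv2.contourArea)
e=cv2.fitEllipse(cv2.convexHull(C)); print("white case",e,onz(d,e[0],.066))
s=imaging.get_image("scene")
f=lambda p:(project(s,p)-[139,110])*2
for y in(-.07,0.0168): print(f([.4436,y,.066]))
cv2.imwrite("pics/a3.png",cv2.resize(s["img"][110:270,139:339],None,fx=3,fy=3,interpolation=cv2.INTER_CUBIC))
E
```

```text
12.53 pos [ 0.4429 -0.0276  0.0646] shift cm [-0.07  0.1   3.56]
turn [-0.0002 -0.0011 -0.0007] F [0.85 0.77 0.05] M [ 0.01   0.008 -0.03 ] grip [0.996 0.   ] q [-0.32  0.03  0.33  2.13 -0.01  0.99  1.58]
white case ((227.7216033935547, 203.10154724121094), (21.660865783691406, 22.633285522460938), 73.67554473876953) [0.54723837 0.21545822 0.066     ]
[164.16387961 167.20880698]
[230.25386318 164.34956754]
```

View pics/a3.png

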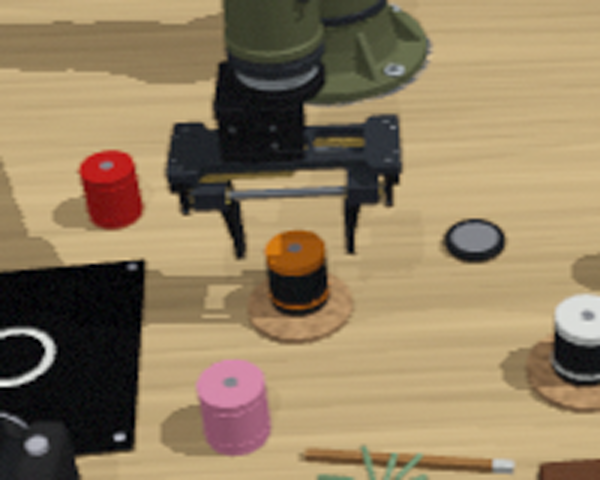

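The fingers straddle the orange case evenly: tips at x=245 and 347, case at 295. White sits about 1 mm off its coaster's middle. I descend and grip.

Request:
jog_arm --rows "-0.05 0.1 1.5 0 0 0 -1; 0 0 1.2 0 0 0 -1; 0 0 0.8 0 0 0 -1; 0 0 0 0 0 0 -0.3; 0 0 0 0 0 0 0" --force 12

```text
time: 13.25
position: [0.444, -0.0267, 0.0302]
tool_rot: [0.001, 3.141, -0.0]
ft_force: [0.4, -0.3, 0.2]
grip_width: 0.857
grip_force: 0.0
```

Request:
jog_arm --rows "0 0 0 0 0 0 0.3; 0 0 0 0 0 0 0.6; 0 0 0 0 0 0 1; 0 0 0 0 0 0 1"

```text
time: 13.75
position: [0.444, -0.0268, 0.0304]
tool_rot: [0.001, 3.141, -0.0]
ft_force: [-0.7, -0.4, 2.2]
grip_width: 0.622
grip_force: 12.0
```

Request:
jog_arm --rows "0 0 0 0 0 0 1; 0 0 0 0 0 0 1; 0 0 0 0 0 0 1; 0 0 0 0 0 0 1" --force 30

```text
time: 14.25
position: [0.444, -0.0267, 0.0304]
tool_rot: [0.001, 3.141, -0.0]
ft_force: [-1.7, -0.9, 4.7]
grip_width: 0.617
grip_force: 30.0
```

```bash
python3 -c "
from h import *
to([.4436,-.0266,.029])"
```

```text
14.25 pos [ 0.444  -0.0267  0.0304] shift cm [0.04 0.01 0.14]
turn [-0.0001  0.0005 -0.0008] F [-1.67 -0.95  4.71] M [-0.32   0.208 -0.012] grip [ 0.617 30.   ] q [-0.32  0.08  0.33  2.16 -0.03  0.9   1.6 ]
```

Request:
jog_arm --rows "0 0 -0.5 0 0 0 1; 0 0 -1 0 0 0 1; 0 0 -1 0 0 0 1; 0 0 -1 0 0 0 1; 0 0 -0.5 0 0 0 1"

```text
time: 14.88
position: [0.4443, -0.0265, 0.071]
tool_rot: [0.001, 3.14, 0.001]
ft_force: [-0.2, 0.7, -1.7]
grip_width: 0.617
grip_force: 30.0
```

Request:
jog_arm --rows "0 0 0 0 0 0 1; 0 0 0 0 0 0 1; 0 0 0 0 0 0 1; 0 0 0 0 0 0 1; 0 0 0 0 0 0 1"

```text
time: 15.5
position: [0.4437, -0.0266, 0.0699]
tool_rot: [-0.001, -3.141, 0.0]
ft_force: [0.2, -0.1, -1.7]
grip_width: 0.615
grip_force: 30.0
```

Request:
jog_arm --rows "0 0 0 0 0 0 1; 0 0 0 0 0 0 1; 0 0 0 0 0 0 1; 0 0 0 0 0 0 1"

```text
time: 16.0
position: [0.4437, -0.0266, 0.0701]
tool_rot: [0.001, 3.142, 0.0]
ft_force: [-0.8, -0.8, -1.7]
grip_width: 0.618
grip_force: 30.0
```

Request:
jog_arm --rows "0 0 0 0 0 0 1; 0 0 0 0 0 0 1; 0 0 0 0 0 0 1"

```text
time: 16.38
position: [0.4437, -0.0266, 0.0701]
tool_rot: [0.001, 3.142, 0.0]
ft_force: [1.4, -0.3, -1.4]
grip_width: 0.618
grip_force: 30.0
```

```bash
python3 -c "
from h import *
to([.4494,-.0269,.0304])"
```

```text
16.38 pos [ 0.4437 -0.0266  0.0701] shift cm [-0.56 -0.03  3.97]
turn [ 0.0001  0.0001 -0.0008] F [ 1.44 -0.31 -1.36] M [-0.015 -0.043 -0.083] grip [ 0.618 30.   ] q [-0.32  0.02  0.33  2.13 -0.01  1.    1.58]
```

White weighs about 3.2 N and orange about 1.6 N, so white is heavier. I set orange down in the middle of its coaster.

Request:
jog_arm --rows "-0.3 0 0.5 0 0 0 1; -0.25 0 1 0 0 0 1; 0 0 1 0 0 0 1; 0 0 0.7 0 0 0 1; 0 0 0.4 0 0 0 1"

```text
time: 17.0
position: [0.4488, -0.0266, 0.0333]
tool_rot: [-0.001, -3.141, 0.0]
ft_force: [-0.0, -1.0, -1.3]
grip_width: 0.616
grip_force: 30.0
```

Request:
jog_arm --rows "0 0 0.15 0 0 0 1; 0 0 0.1 0 0 0 1; 0 0 0 0 0 0 1; 0 0 0 0 0 0 1"

```text
time: 17.5
position: [0.4494, -0.0266, 0.0318]
tool_rot: [0.001, 3.141, 0.0]
ft_force: [0.3, 0.1, -2.0]
grip_width: 0.618
grip_force: 30.0
```

```bash
python3 -c "
from h import *
to([.4494,-.0269,.0304])"
```

```text
17.5 pos [ 0.4494 -0.0266  0.0318] shift cm [ 0.   -0.03  0.14]
turn [ 0.0002  0.0005 -0.0009] F [ 0.34  0.13 -2.04] M [ 0.044 -0.009 -0.03 ] grip [ 0.618 30.   ] q [-0.32  0.09  0.33  2.15 -0.04  0.91  1.6 ]
```

Request:
jog_arm --rows "0 0 0.1 0 0 0 1; 0 0 0.05 0 0 0 1; 0 0 0 0 0 0 1; 0 0 0 0 0 0 1"

```text
time: 18.0
position: [0.4493, -0.0265, 0.0304]
tool_rot: [0.001, 3.142, 0.0]
ft_force: [-1.9, 0.3, 4.1]
grip_width: 0.616
grip_force: 30.0
```

```bash
python3 -c "
from h import *
to([.4494,-.0269,.0304])"
```

```text
18.0 pos [ 0.4493 -0.0265  0.0304] shift cm [-0.01 -0.04 -0.  ]
turn [ 0.0002  0.0001 -0.0007] F [-1.86  0.3   4.14] M [0.014 0.457 0.04 ] grip [ 0.616 30.   ] q [-0.32  0.09  0.33  2.15 -0.04  0.91  1.61]
```

Contact made; release.

Request:
jog_arm --rows "0 0 0 0 0 0 1; 0 0 0 0 0 0 1" --force 6

```text
time: 18.25
position: [0.4494, -0.0265, 0.0303]
tool_rot: [0.001, 3.141, 0.0]
ft_force: [-2.2, 0.5, 4.6]
grip_width: 0.624
grip_force: 6.0
```

Request:
jog_arm --rows "0 0 0 0 0 0 -0.3; 0 0 0 0 0 0 -0.4; 0 0 0 0 0 0 -0.6; 0 0 0 0 0 0 -0.8; 0 0 0 0 0 0 -1"

```text
time: 18.88
position: [0.4493, -0.0266, 0.03]
tool_rot: [0.001, 3.141, -0.0]
ft_force: [0.4, -0.1, 0.0]
grip_width: 0.925
grip_force: 0.0
```

Request:
jog_arm --rows "0 0 0 0 0 0 -1; 0 0 -0.5 0 0 0 -1; 0 0 -1.5 0 0 0 -1; 0 0 -3 0 0 0 -1; 0 0 -5 0 0 0 -1" --force 30

```text
time: 19.5
position: [0.4481, -0.0267, 0.1309]
tool_rot: [-0.002, -3.139, 0.001]
ft_force: [1.4, 0.3, 0.2]
grip_width: 0.998
grip_force: 0.0
```

Request:
jog_arm --rows "-1.6 4 0 0 0 0 -1; -1.6 4 0 0 0 0 -1; -1.6 4 0 0 0 0 -1; -1.6 4 0 0 0 0 -1; -1.6 4 0 0 0 0 -1"

```text
time: 20.12
position: [0.5302, 0.1747, 0.1315]
tool_rot: [0.001, 3.14, 0.001]
ft_force: [0.8, -0.2, 0.3]
grip_width: 0.995
grip_force: 0.0
```

Request:
jog_arm --rows "-1.6 4 0 0 0 0 -1; 0 0 0 0 0 0 -1; 0 0 0 0 0 0 -1"

```text
time: 20.5
position: [0.5455, 0.2125, 0.1306]
tool_rot: [0.002, 3.141, -0.001]
ft_force: [0.5, -0.8, -0.0]
grip_width: 1.002
grip_force: 0.0
```

```bash
python3 - <<'E'
from bench import imaging
from h import *
to([.5472,.2152,.0285])
for n,c in(("top",(328,246)),("scene",(237,196))):
    d=imaging.get_image(n)
    h=cv2.cvtColor(d["img"],cv2.COLOR_BGR2HSV); m=cv2.inRange(h,(5,190,140),(18,255,255))
    z=np.zeros_like(m); cv2.circle(z,c,16,255,-1); m&=z
    C=max(cv2.findContours(m,cv2.RETR_EXTERNAL,cv2.CHAIN_APPROX_NONE)[0],key=cv2.contourArea)
    e=cv2.fitEllipse(cv2.convexHull(C)); print(n,e,onz(d,e[0],.066))
E
```

```text
20.5 pos [0.5455 0.2125 0.1306] shift cm [-0.17  0.28 10.21]
turn [-0.0008  0.0003 -0.0011] F [ 0.5  -0.77 -0.03] M [0.034 0.018 0.038] grip [1.002 0.   ] q [-0.55  0.25  0.15  1.74 -0.04  1.16  1.18]
top ((326.82073974609375, 246.4527587890625), (21.778385162353516, 22.30791473388672), 102.9687728881836) [ 0.44897201 -0.02451552  0.066     ]
scene ((237.90760803222656, 194.8717803955078), (14.25841999053955, 19.3586368560791), 89.42615509033203) [ 0.45185079 -0.02567114  0.066     ]
```

Request:
jog_arm --rows "-0.17 0.2 3 0 0 0 -1; 0 0 3 0 0 0 -1; 0 0 2 0 0 0 -1; 0 0 1 0 0 0 -1; 0 0 0 0 0 0 -1"

```text
time: 21.22
position: [0.5469, 0.2145, 0.04]
tool_rot: [-0.003, -3.141, 0.001]
ft_force: [0.1, 0.0, 0.8]
grip_width: 0.997
grip_force: 0.0
```

Request:
jog_arm --rows "0 0 0.7 0 0 0 -1; 0 0 0.5 0 0 0 -1; 0 0 0 0 0 0 -0.6; 0 0 0 0 0 0 0" --force 12

```text
time: 21.72
position: [0.5473, 0.2154, 0.0283]
tool_rot: [0.001, 3.141, 0.0]
ft_force: [0.4, -0.3, 0.1]
grip_width: 0.853
grip_force: 0.0
```

Request:
jog_arm --rows "0 0 0 0 0 0 0.3; 0 0 0 0 0 0 0.6; 0 0 0 0 0 0 1; 0 0 0 0 0 0 1"

```text
time: 22.22
position: [0.5472, 0.2151, 0.0282]
tool_rot: [0.002, 3.141, -0.0]
ft_force: [0.3, -0.9, 1.5]
grip_width: 0.626
grip_force: 12.0
```

Request:
jog_arm --rows "0 0 0 0 0 0 1; 0 0 0 0 0 0 1; 0 0 0 0 0 0 1; 0 0 0 0 0 0 1" --force 30

```text
time: 22.72
position: [0.5473, 0.2151, 0.0282]
tool_rot: [0.002, 3.141, -0.0]
ft_force: [-0.1, -1.7, 2.9]
grip_width: 0.618
grip_force: 30.0
```

Request:
jog_arm --rows "0 0 -0.5 0 0 0 1; 0 0 -1 0 0 0 1; 0 0 -1 0 0 0 1; 0 0 -1 0 0 0 1; 0 0 -0.5 0 0 0 1"

```text
time: 23.35
position: [0.5477, 0.2156, 0.0692]
tool_rot: [0.001, 3.14, 0.001]
ft_force: [-0.6, -0.8, -3.7]
grip_width: 0.618
grip_force: 30.0
```

```bash
python3 -c "
from h import *
to([.502,-.276,.1265])"
```

```text
23.35 pos [0.5477 0.2156 0.0692] shift cm [  4.52 -49.16  -5.77]
turn [ 0.0008  0.0014 -0.0007] F [-0.64 -0.79 -3.73] M [0.004 0.018 0.041] grip [ 0.618 30.   ] q [-0.54  0.31  0.14  1.79 -0.05  1.04  1.19]
```

Request:
jog_arm --rows "0 0 -1 0 0 0 1; 0 0 -1.7 0 0 0 1; 0.2 -1.2 -1.7 0 0 0 1; 0.2 -2.4 -1 0 0 0 1; 0.3 -3 -0.4 0 0 0 1"

```text
time: 23.98
position: [0.5404, 0.1471, 0.1275]
tool_rot: [0.002, 3.14, -0.0]
ft_force: [0.4, 0.3, -4.2]
grip_width: 0.619
grip_force: 30.0
```

Request:
jog_arm --rows "0.3 -3 0 0 0 0 1; 0.3 -3 0 0 0 0 1; 0.3 -3 0 0 0 0 1; 0.3 -3 0 0 0 0 1; 0.3 -3 0 0 0 0 1"

```text
time: 24.6
position: [0.524, -0.0039, 0.1265]
tool_rot: [0.005, 3.142, -0.0]
ft_force: [0.2, 0.3, -4.1]
grip_width: 0.62
grip_force: 30.0
```

Request:
jog_arm --rows "0.3 -3 0 0 0 0 1; 0.3 -3 0 0 0 0 1; 0.3 -3 0 0 0 0 1; 0.3 -3 0 0 0 0 1; 0.3 -3 0 0 0 0 1"

```text
time: 25.22
position: [0.5083, -0.1535, 0.1265]
tool_rot: [0.005, 3.142, 0.0]
ft_force: [-0.5, 0.6, -4.0]
grip_width: 0.616
grip_force: 30.0
```

Request:
jog_arm --rows "0.3 -3 0 0 0 0 1; 0.3 -2.5 0 0 0 0 1; 0.2 -2 0 0 0 0 1; 0 -1 0 0 0 0 1; 0 0 0 0 0 0 1"

```text
time: 25.85
position: [0.501, -0.2368, 0.1263]
tool_rot: [0.005, 3.142, 0.0]
ft_force: [-1.0, 0.3, -3.6]
grip_width: 0.616
grip_force: 30.0
```

```bash
python3 -c "
from h import *
to([.502,-.276,.126])"
```

```text
25.85 pos [ 0.501  -0.2368  0.1263] shift cm [-0.11 -3.92  0.03]
turn [ 0.0001  0.0001 -0.0031] F [-0.96  0.35 -3.62] M [ 0.076 -0.027 -0.018] grip [ 0.616 30.   ] q [-0.03  0.2   0.47  1.83 -0.1   1.14  2.04]
```

Request:
jog_arm --rows "-0.1 -1.2 0 0 0 0 1; 0 -1.5 0 0 0 0 1; 0 -0.8 0 0 0 0 1; 0 -0.4 0 0 0 0 1; 0 0 0 0 0 0 1"

```text
time: 26.48
position: [0.5026, -0.2748, 0.1259]
tool_rot: [-0.002, -3.141, -0.0]
ft_force: [-0.6, 0.1, -4.5]
grip_width: 0.616
grip_force: 30.0
```

Request:
jog_arm --rows "0 0 0 0 0 0 1; 0 0 0 0 0 0 1; 0 0 0 0 0 0 1"

```text
time: 26.85
position: [0.5028, -0.2744, 0.1261]
tool_rot: [0.001, 3.141, 0.0]
ft_force: [-0.5, 0.0, -3.7]
grip_width: 0.622
grip_force: 30.0
```

```bash
python3 - <<'E'
from bench import imaging
from h import *
to([.502,-.276,.126])
D={n:imaging.get_image(n) for n in("scene","top")}
a=D["scene"]["img"][80:320,60:300];b=D["top"]["img"][110:350,190:480]
cv2.imwrite("pics/f1.png",cv2.resize(np.hstack([a,b]),None,fx=1.5,fy=1.5,interpolation=cv2.INTER_CUBIC))
print((project(D["scene"],[.502,-.276,.106])-[60,80])*1.5,(project(D["scene"],[.502,-.276,.164])-[60,80])*1.5)
E
```

```text
26.85 pos [ 0.5028 -0.2744  0.1261] shift cm [ 0.08 -0.16  0.01]
turn [ 0.0002  0.0001 -0.0003] F [-0.46  0.01 -3.69] M [ 0.088  0.012 -0.004] grip [ 0.622 30.   ] q [ 0.02  0.24  0.49  1.78 -0.12  1.15  2.13]
[110.56818779 179.68264617] [101.63192767 151.53512058]
```

View pics/f1.png

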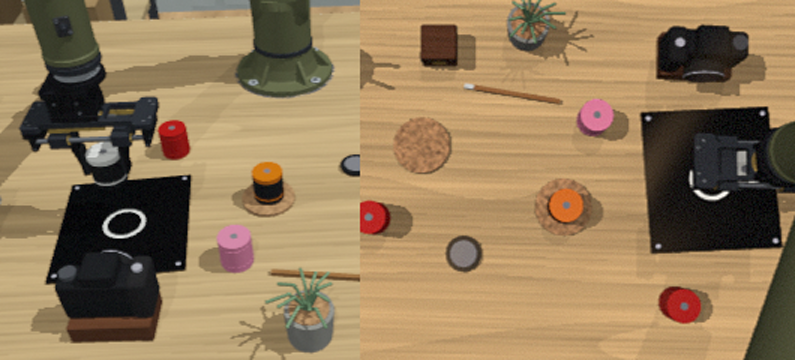

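White is held upright, cap at (100,155) and foot at about (112,180), where it should appear at 10 cm above the ring. Orange stands on its coaster at top crop (566,205), and the camera is clear. I make a small final trim, hold still and hand in.

Request:
jog_arm --rows "0.05 -0.1 0 0 0 0 1; 0 0 0 0 0 0 1; 0 0 0 0 0 0 1; 0 0 0 0 0 0 1; 0 0 0 0 0 0 1"

```text
time: 27.58
position: [0.5023, -0.2756, 0.1261]
tool_rot: [0.001, 3.142, 0.0]
ft_force: [0.3, -0.2, -3.4]
grip_width: 0.616
grip_force: 30.0
```

Request:
jog_arm --rows "0 0 0 0 0 0 1; 0 0 0 0 0 0 1; 0 0 0 0 0 0 1; 0 0 0 0 0 0 1; 0 0 0 0 0 0 1"

```text
time: 28.2
position: [0.5022, -0.2757, 0.126]
tool_rot: [0.001, 3.142, 0.0]
ft_force: [-0.6, -0.9, -4.3]
grip_width: 0.619
grip_force: 30.0
```

```bash
python3 -c "
from h import *
to([.502,-.276,.126])
from bench import ticket; print(ticket.close_job())"
```

```text
28.2 pos [ 0.5022 -0.2757  0.126 ] shift cm [ 0.02 -0.03  0.  ]
turn [ 0.0001  0.     -0.0008] F [-0.59 -0.94 -4.25] M [ 0.016  0.023 -0.023] grip [ 0.619 30.   ] q [ 0.02  0.24  0.5   1.78 -0.12  1.15  2.13]
the job is handed in; nothing more can be done
None
```

The job is handed in at 28.2 s: the white-capped case is the heavier (about 3.2 N against 1.6 N) and is held still and upright about 10 cm above the ring, with the orange-capped case upright about 2 mm off the middle of its coaster.

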